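# Slide the top floor tile onto the squaring board

## Robot

A 6-joint arm with a two-finger parallel gripper is mounted at the origin on the work surface. World frame = base frame: x ahead of the robot, y to its left, z up, the work surface at z = 0. Lengths are in m, angles in degrees, forces in N, time in s.
With the tool pointing down it reaches from about 0.35 to 0.775 m from the base axis. Payload 7.3 kg.
Tool frame: the origin (TCP) lies on the centre line of the jaws, within the pads' length; the fingertips stand 17 mm ahead of it and the grasp point (between the pads) lies 2 mm behind it; z points along the fingers, y is the line along which they close (so a half turn about z gives the same grasp; the last joint's range is limited). The gripper opens to 92 mm and grips with 3 to 60 N. Pads are 19 mm wide; open, the fingers measure 130 mm over their backs; the gripper's body (75 mm by 190 mm) begins 47 mm behind the grasp point.
Start: joints at [-74.599, 19.595, 87.324, -0, 73.075, -8.365], TCP at [0.212, -0.48, 0.221] pointing down, gripper open.
Joint ranges: [-145.02, 145.02], [-44.19, 115.74], [2.07, 154.8], [-57.11, 237.11], [16.16, 152.29], [-177.93, 177.93]. Speed limits (degrees/s): [147.25, 147.25, 180, 180, 180, 180].

## Interface

Orientations are given as [roll, pitch, yaw] about the fixed x, y, z axes, in that order (R = Rz(yaw) Ry(pitch) Rx(roll)).
In Python, from bench import telemetry, optics, hand_in gives the robot as it stands.
- The arm moves only by the tool play_rows, never from a script. Its argument "commands" is a list of rows, each an object with "dp": the shift along the world's x, y, z in a scale on which 1.0 is 60 cm, a list of three; "rotation": the turn, a rotation vector about the world's x, y, z in normalised numbers (1 is 120 degrees), a list of three; "claw": the finger opening in cm, from 0 to 9.18. In form: [{"dp": [dx, dy, dz], "rotation": [rx, ry, rz], "claw": claw}, ...]. A call has exactly 10 rows; each row is the pose to reach, as a shift and turn from the pose commanded when the call began; what a row does not reach only later rows make up. A row lasts 1/10 s, in which the tool goes at most 50 mm and 8.59 degrees, less where a joint would pass 70% of its speed; a pose out of reach is approached as far as the arm can. A call with a gripper value outside its range is refused whole. The fingers move at their own pace and stop on an object; "grip_force" is the grip in N (left out, the last holds). Time passes only in rows, so rows that repeat a pose let the fingers close, or fill a call up. It gives the time, the measured TCP pose, the force, the opening and the grip force at its end, in the units of the state.
- telemetry.observe(): the state, without advancing time (a new reading comes with each control period).
- optics.grab_frame(name): name is "scene" or "side" or "wrist"; returns a dict with "pixels" (480x640x3 uint8, red, green, blue), "range_z" (480x640 float32, m along the optical axis (not along the pixel's ray), 0 where there is no reading), "K" (3x3 intrinsics, pixels), "xyz" and "orientation" of the camera in the world. Camera axes: x right, y up, looking along -z (the intrinsics and any distortion apply to the point x, -y, -z); pixel columns grow to the right and rows downward; lengths in m; the calibration is good to about 2 mm. A picture is of the moment at which its call begins.
- hand_in(): hands the job in; it is judged then, once.
Trained networks look in the newest picture that a camera, given by its name, has taken for a name from the list of things; names that differ only in an ending like _2 or _b are one class to them, and where a whole thing is asked for, a point or a joint stands for the part that bears it (a point fixed in the world has none). Each returns a list of dicts, best first, with "conf" (0 to 1); they miss things now and then, are a little off and sometimes report something else, mostly with a low value. They report only what shows in the picture. A call takes as long as a camera call. They do not tell look-alikes from the thing itself.
- optics.cut_out(camera, label): "mask" (480x640 bool, what is visible of it) and "at" ([column, row] in pixels, amid what is visible of it).
The state is a dict: "time": time; "joint_positions": joint angles; "dq": joint speeds; "joint_efforts": joint torques, N m; "ee_pos": TCP position; "tcp_rot": TCP orientation; "contact_force": force on the tool from outside, world axes, zero at the start; "wrist_torque": the same for the moment, N m; "grip_width": finger opening in m; "gripper_force": force on a finger pad.
Only numpy, scipy, OpenCV 4.12 (cv2) and the standard library are available. Lean on these libraries where they do the work, as an engineer would, in place of code of your own. Each camera call takes 0.05 s, during which the arm holds its last target. There are 200 camera calls.

## Task

Slide the top tile sideways off the stack, without lifting it, onto the squaring board and gently up against the long fence until it bears on it; then slide it along the fence until it bears on the end stop, so that it rests home and square in the corner. Press it home lightly each time (a few newtons, never over 20), and leave the other tiles, still neatly stacked, and everything else where they are.

Things in the scene. Friction and masses are not known exactly. Their poses are not given: they have to be found in the camera images.
- tile_top: the tile to move: topmost of a neat stack of four equal square floor tiles, 110 x 110 mm, 9 mm thick, about 0.15 to 0.31 kg, too wide for the gripper to span. Its underside lies 27 mm above the table in the stack. Origin at the centre of its underside, z up, x and y parallel to its edges. Tile on tile and tile on board slide with a drag of about 0.7 to 2.5 N
- tile_third: the tile directly beneath the top one, same size and origin; stays where it is
- tile_second: next tile down, same size and origin; stays where it is
- tile_low: lowest tile, standing on the table, same size and origin; stays where it is
- board: plywood squaring board, fixed. Origin at table height; its flat bed is 25.5 mm above the table (1.5 mm under the stacked top tile's underside) and spans x -120 to 150, y -95 to 45 mm in its frame. The stack stands along the bed's +y edge, 5 to 21 mm away, square to it within 4 degrees. Board x (along the fence) points away from the robot, y to its left, yaw up to 20 degrees
- fence: long straight aluminium fence (bar 270 mm long, 14 mm high above the bed) along the bed's -y side, exactly parallel to board x. Origin: middle of its fixed seat at bed height, 85 mm to -y of the board origin; axes as the board's. Its guiding face (facing +y, to the stack) is clamped anywhere from 0 to 18 mm to +y of this origin; where is not measured: feel for it. Rigid, does not yield
- stop: aluminium end stop (bar 102 mm long across the bed, 13.5 mm high, small black clamp knob on top) at the far +x side of the bed, square to the fence. Origin: its fixed seat at bed height, 75 mm to +x of the board origin; axes as the board's. Its face (facing -x, to the robot) is clamped anywhere from 0 to 45 mm to +x of this origin; where is not measured: feel for it. Rigid
- spacer_jar: small jar of tile spacers, 48 mm across, 45 mm tall, beside the stack; origin under its centre. Bystander: leave alone
- offcut: strip of cut tile 40 x 110 x 9 mm lying on the table on the robot's side of the board. Bystander: leave alone
- knife: filling knife (spatula) 260 mm long lying beyond the fence. Bystander: leave alone
- roll_a: paper roll standing on end, 104 mm across, 95 mm tall, at the left. Bystander: leave alone
- roll_b: second paper roll like roll_a. Bystander: leave alone
- soap: bottle, 60 mm across, 160 mm tall, at the right. Bystander: leave alone
- mug: white mug, 80 mm across, 90 mm tall, at the right. Bystander: leave alone
Things that resemble listed ones, but are neither listed nor needed, are in the scene too. What is shaped like the tile_top but blue is not meant.

How it is judged:
By the outcome, as a careful person would: the job done as asked, in the order asked, and still so for the second after the job is handed in, with the robot touching nothing.
It also fails if it takes over 64 s, if anything falls off the work surface, if the arm or the gripper's body presses on something with over 40 N, if the wrist force passes 120 N, or if a joint passes its speed limit or range.

## Working session

There is one attempt and no reset: what is moved stays moved. The work goes in short steps, Python scripts to look and compute and a tool call to move; the robot and the scene stay as the last step left them, time stands still between calls to the robot, and variables do not carry over. Pictures are saved under pics/ and viewed, at most 10 in all, crops included, and the job is handed in when it is done.

Besides the shell and the picture viewer there is one more tool, called as a command line: name --argument value ..., lists and objects as JSON in quotes. play_rows: Moves the arm, as the interface text tells. Its arguments: {"type":"object","properties":{"commands":{"type":"array"},"grip_force":{"type":"number"}},"required":["commands"]}

```bash
mkdir -p pics; cat > h.py <<'E'
import numpy as np, cv2
from bench import telemetry, optics, hand_in
from scipy.spatial.transform import Rotation as R
def cam(f):
    o=np.array(f["orientation"],float)
    Rm=o if o.shape==(3,3) else (R.from_euler('xyz',o,degrees=True).as_matrix() if o.size==3 else R.from_quat(o).as_matrix())
    return Rm,np.array(f["xyz"])
def cloud(f):
    K=np.array(f["K"]);z=f["range_z"];v,u=np.mgrid[:480,:640]
    P=np.stack([(u-K[0,2])/K[0,0]*z,-(v-K[1,2])/K[1,1]*z,-z],-1)
    Rm,t=cam(f); W=P@Rm.T+t; W[z==0]=np.nan; return W
E
python3 - <<'E'
from h import *
s=telemetry.observe();print({k:s[k] for k in('time','ee_pos','tcp_rot','contact_force','grip_width')})
for n in("scene","side"):
    f=optics.grab_frame(n);cv2.imwrite(f"pics/{n}0.png",f["pixels"][...,::-1])
    print(n,{k:f[k] for k in f if k not in("pixels","range_z")})
    W=cloud(f);np.save(f"{n}0.npy",W)
    for l in("tile_top","board","fence","stop","spacer_jar","offcut","knife","soap","mug","roll_a"):
        for r in optics.cut_out(n,l)[:3]:
            m=r["mask"];print(n,l,round(r["conf"],2),np.round(r["at"]),m.sum(),np.round(np.nanmedian(W[m],0),3),np.round(np.nanpercentile(W[m],[2,98],axis=0),3).tolist())
E
```

```text
{'time': 0.0, 'ee_pos': array([ 0.2114739 , -0.48004883,  0.22062882]), 'tcp_rot': array([-1.79910362e+02, -1.26277055e-02,  2.37635102e+01]), 'contact_force': array([ 0.13040022,  0.74955785, -0.43980173]), 'grip_width': 0.09178379128306408}
scene {'K': array([[496.84643337,   0.        , 321.46749128],
       [  0.        , 496.84643337, 233.80751305],
       [  0.        ,   0.        ,   1.        ]]), 'xyz': array([ 1.1163105 , -0.81776662,  0.94322413]), 'orientation': array([48.81888691,  0.48748936, 35.0915105 ])}
scene tile_top 0.78 [348. 220.] 1021 [0.554 0.108 0.037] [[0.496, 0.056, 0.03], [0.609, 0.166, 0.041]]
scene tile_top 0.74 [305. 201.] 763 [0.364 0.158 0.01 ] [[0.303, 0.1, 0.003], [0.423, 0.22, 0.014]]
scene board 0.95 [328. 260.] 4370 [ 0.597 -0.043  0.027] [[0.451, -0.118, 0.007], [0.716, 0.045, 0.043]]
scene fence 0.65 [320. 266.] 835 [ 0.584 -0.09   0.039] [[0.444, -0.119, 0.026], [0.7, -0.059, 0.044]]
scene stop 0.86 [359. 269.] 400 [ 0.678 -0.031  0.039] [[0.623, -0.083, 0.025], [0.696, 0.021, 0.05]]
scene spacer_jar 0.81 [400. 246.] 341 [0.709 0.112 0.036] [
[... 1686 characters left out ...]
 0.67 [219. 257.] 534 [0.695 0.136 0.032] [[0.68, 0.107, 0.002], [0.721, 0.148, 0.046]]
side offcut 0.98 [374. 274.] 619 [ 0.402 -0.002  0.008] [[0.38, -0.058, 0.002], [0.424, 0.047, 0.011]]
side knife 0.85 [334. 215.] 966 [ 0.59  -0.172  0.004] [[0.424, -0.233, -0.002], [0.67, -0.138, 0.02]]
side soap 0.87 [412. 168.] 1121 [ 0.467 -0.39   0.076] [[0.443, -0.416, 0.005], [0.497, -0.378, 0.159]]
side mug 0.82 [365. 156.] 1112 [ 0.61  -0.411  0.059] [[0.568, -0.482, 0.001], [0.654, -0.388, 0.09]]
side roll_a 0.92 [156. 352.] 4531 [0.603 0.445 0.081] [[0.572, 0.385, 0.005], [0.664, 0.477, 0.096]]
side roll_a 0.74 [244. 383.] 3139 [0.437 0.433 0.093] [[0.381, 0.39, 0.047], [0.477, 0.486, 0.096]]
```

View pics/scene0.png

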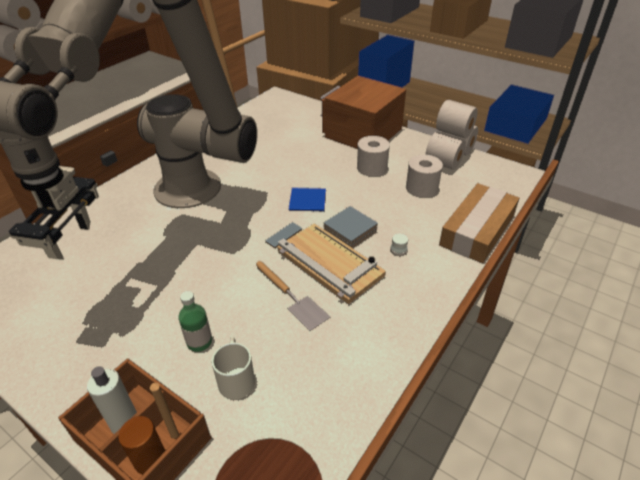

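View pics/side0.png

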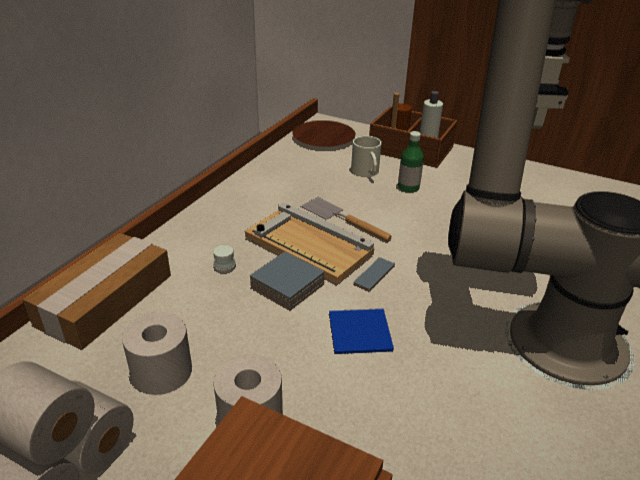

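The grey stack shows at scene (350,226) and side (288,277). The board is between it and the fence, and the blue look-alike is at scene (307,199). Next I fit the stack and board edges from depth.

```bash
cat >> h.py <<'E'
def fit(W,n,label,near,zlo,zhi,tag):
    for r in optics.cut_out(n,label):
        m=r["mask"];P=W[m];P=P[np.isfinite(P).all(1)]
        if np.linalg.norm(np.median(P[:,:2],0)-near)>0.06: continue
        zs=P[:,2]; Q=P[(zs>zlo)&(zs<zhi)]
        c=cv2.minAreaRect((Q[:,:2]*1000).astype(np.float32))
        print(n,tag,len(Q),"z",np.round(np.median(Q[:,2])*1000,1),"rect",np.round(c[0],1),np.round(c[1],1),round(c[2],2)); return Q
E
python3 - <<'E'
from h import *
for n in("scene","side"):
    f=optics.grab_frame(n);W=cloud(f)
    fit(W,n,"tile_top",[.55,.11],.032,.045,"top")
    fit(W,n,"board",[.59,-.03],.019,.031,"bed")
    fit(W,n,"fence",[.57,-.085],.034,.05,"fence")
    fit(W,n,"stop",[.67,-.02],.034,.045,"stop")
    fit(W,n,"spacer_jar",[.7,.12],.035,.06,"jar")
f=optics.grab_frame("wrist");print(f["xyz"],f["orientation"],f["K"][0])
E
```

```text
scene top 991 z 36.7 rect [551.5 113.4] [113.9 113.8] 79.16
scene bed 2860 z 26.2 rect [579.4 -33.3] [151.4 273.2] 79.38
scene fence 674 z 40.0 rect [570.  -86.2] [ 24.7 271.7] 79.25
scene stop 268 z 39.5 rect [677.3 -34.2] [101.5  26.4] 81.29
scene jar 154 z 44.8 rect [706.2 120.4] [39.7 41.1] 50.98
side top 1765 z 35.0 rect [550.1 115.1] [113.6 114.5] 78.15
side bed 3527 z 24.7 rect [577.6 -26. ] [139.9 272.6] 80.04
side fence 677 z 38.4 rect [566.8 -80.1] [ 36.4 269.8] 78.91
side stop 249 z 37.7 rect [672.3 -30.4] [100.6  26.5] 79.47
side jar 220 z 43.1 rect [702.5 126. ] [39.9 44.3] 53.03
[ 0.27484248 -0.4538407   0.38530179] [-1.47345562e+01  1.09147522e-02 -6.62830149e+01] [359.98630747   0.         317.05056133]
```

The rows are not in the units I measure in: shifts go in shares of 60 cm and turns go in shares of 120 degrees. I convert before sending: 43 cm is 0.7167, 39 cm is 0.65, 0.56 rad is 0.2674.

play_rows --commands '[{"dp": [0.0333, 0.05, 0.0333], "rotation": [0, 0, 0.0286], "claw": 5}, {"dp": [0.0833, 0.125, 0.0667], "rotation": [0, 0, 0.0764], "claw": 5}, {"dp": [0.1333, 0.2, 0.0667], "rotation": [0, 0, 0.1241], "claw": 5}, {"dp": [0.1833, 0.275, 0.0667], "rotation": [0, 0, 0.1719], "claw": 5}, {"dp": [0.2333, 0.35, 0.0667], "rotation": [0, 0, 0.2196], "claw": 5}, {"dp": [0.2833, 0.425, 0.0667], "rotation": [0, 0, 0.2674], "claw": 5}, {"dp": [0.3333, 0.5, 0.0667], "rotation": [0, 0, 0.3151], "claw": 5}, {"dp": [0.3833, 0.575, 0.0667], "rotation": [0, 0, 0.3629], "claw": 5}, {"dp": [0.4333, 0.65, 0.0667], "rotation": [0, 0, 0.4106], "claw": 5}, {"dp": [0.475, 0.7167, 0.0667], "rotation": [0, 0, 0.444], "claw": 5}]'

```text
time: 2.75
ee_pos: [0.4797, -0.0763, 0.2616]
tcp_rot: [180.0, 0.0, 77.3]
contact_force: [0.3, -0.8, -0.7]
grip_width: 0.0503
gripper_force: 0.0
```

In the tool's units: 10 cm is 0.1667, 9.5 cm is 0.1583, 0.034 rad is 0.0162.

play_rows --commands '[{"dp": [0.0333, 0.05, 0], "rotation": [0, 0, 0.0048], "claw": 5}, {"dp": [0.0583, 0.0917, 0], "rotation": [0, 0, 0.0095], "claw": 5}, {"dp": [0.0833, 0.1333, 0], "rotation": [0, 0, 0.0143], "claw": 5}, {"dp": [0.1, 0.1583, 0], "rotation": [0, 0, 0.0162], "claw": 5}, {"dp": [0.105, 0.1667, 0], "rotation": [0, 0, 0.0162], "claw": 5}, {"dp": [0.105, 0.1667, 0], "rotation": [0, 0, 0.0162], "claw": 5}, {"dp": [0.105, 0.1667, 0], "rotation": [0, 0, 0.0162], "claw": 5}, {"dp": [0.105, 0.1667, 0], "rotation": [0, 0, 0.0162], "claw": 5}, {"dp": [0.105, 0.1667, 0], "rotation": [0, 0, 0.0162], "claw": 5}, {"dp": [0.105, 0.1667, 0], "rotation": [0, 0, 0.0162], "claw": 5}]'

```text
time: 3.75
ee_pos: [0.5416, 0.0212, 0.2615]
tcp_rot: [180.0, 0.0, 78.9]
contact_force: [-0.1, -0.8, -0.6]
grip_width: 0.0499
gripper_force: 0.0
```

```bash
python3 - <<'E'
from h import *
s=telemetry.observe();print(s['time'],s['ee_pos'],s['tcp_rot'],s['contact_force'],s['grip_width'])
n="wrist";f=optics.grab_frame(n);W=cloud(f);np.save("w1.npy",W);cv2.imwrite("pics/w1.png",f["pixels"][...,::-1])
print(f["xyz"],f["orientation"])
fit(W,n,"tile_top",[.55,.11],.032,.045,"top")
fit(W,n,"board",[.59,-.03],.019,.031,"bed")
fit(W,n,"fence",[.57,-.085],.034,.05,"fence")
fit(W,n,"stop",[.67,-.02],.034,.045,"stop")
fit(W,n,"spacer_jar",[.7,.12],.035,.06,"jar")
E
```

```text
3.75 [0.54162504 0.02120151 0.26152315] [1.79980259e+02 2.31225193e-03 7.89466672e+01] [-0.14848027 -0.8448178  -0.58355279] 0.04989646408791744
[0.55561487 0.08719556 0.42546874] [-14.70973799   0.01710846 -11.10174686]
wrist top 11969 z 36.5 rect [551.3 114.5] [109.9 110.1] 78.85
wrist bed 20585 z 26.0 rect [579.3 -31.4] [143.9 270.3] 79.48
wrist stop 1738 z 39.4 rect [675.3 -29.7] [96.9 24.8] 79.16
wrist jar 1739 z 45.4 rect [704.2 123.2] [41.7 42.7] 82.16
```

View pics/w1.png

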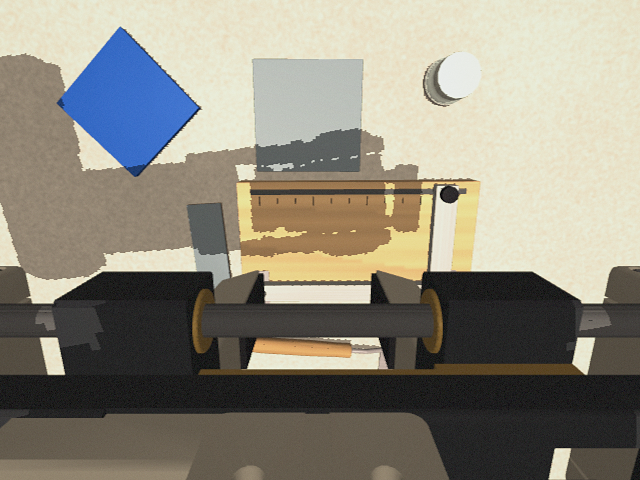

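The tile top spans wrist pixels (253–363, 58–172), square and centred at (0.551, 0.1145). The stop is at column 445 and the jar at (458,77), both clear of the path. I'll go round behind the stack (+y side).

In the tool's units: -19 cm is -0.3167, -18.5 cm is -0.3083, 0.008 rad is 0.0038.

play_rows --commands '[{"dp": [0.0067, 0.0417, 0], "rotation": [0, 0, 0.0038], "claw": 5}, {"dp": [0.015, 0.1, 0], "rotation": [0, 0, 0.0038], "claw": 5}, {"dp": [0.0233, 0.1667, -0.0167], "rotation": [0, 0, 0.0038], "claw": 5}, {"dp": [0.0317, 0.2333, -0.0667], "rotation": [0, 0, 0.0038], "claw": 5}, {"dp": [0.04, 0.2833, -0.1333], "rotation": [0, 0, 0.0038], "claw": 5}, {"dp": [0.04, 0.2867, -0.2], "rotation": [0, 0, 0.0038], "claw": 5}, {"dp": [0.04, 0.2867, -0.2667], "rotation": [0, 0, 0.0038], "claw": 5}, {"dp": [0.04, 0.2867, -0.3083], "rotation": [0, 0, 0.0038], "claw": 5}, {"dp": [0.04, 0.2867, -0.3167], "rotation": [0, 0, 0.0038], "claw": 5}, {"dp": [0.04, 0.2867, -0.3167], "rotation": [0, 0, 0.0038], "claw": 5}]'

```text
time: 5.05
ee_pos: [0.5657, 0.1938, 0.0711]
tcp_rot: [-179.9, 0.0, 79.5]
contact_force: [0.1, 0.6, 0.3]
grip_width: 0.0501
gripper_force: 0.0
```

In the tool's units: -2.36 cm is -0.0393, -2.1 cm is -0.035.

play_rows --commands '[{"dp": [0, 0, -0.0133], "rotation": [0, 0, 0], "claw": 5}, {"dp": [0, 0, -0.0267], "rotation": [0, 0, 0], "claw": 5}, {"dp": [0, 0, -0.035], "rotation": [0, 0, 0], "claw": 5}, {"dp": [0, 0, -0.0393], "rotation": [0, 0, 0], "claw": 5}, {"dp": [0, 0, -0.0393], "rotation": [0, 0, 0], "claw": 5}, {"dp": [-0.0007, -0.0033, -0.0393], "rotation": [0, 0, 0], "claw": 5}, {"dp": [-0.0013, -0.0075, -0.0393], "rotation": [0, 0, 0], "claw": 5}, {"dp": [-0.0022, -0.0117, -0.0393], "rotation": [0, 0, 0], "claw": 5}, {"dp": [-0.0028, -0.015, -0.0393], "rotation": [0, 0, 0], "claw": 5}, {"dp": [-0.0028, -0.015, -0.0393], "rotation": [0, 0, 0], "claw": 5}]'

```text
time: 6.05
ee_pos: [0.5641, 0.1844, 0.0478]
tcp_rot: [180.0, 0.0, 79.4]
contact_force: [-0.3, -0.5, -0.3]
grip_width: 0.0499
gripper_force: 0.0
```

```bash
python3 - <<'E'
from h import *
s=telemetry.observe();print(s['time'],s['ee_pos'],s['tcp_rot'],s['contact_force'])
n="side";f=optics.grab_frame(n);im=f["pixels"][180:340,200:400,::-1];cv2.imwrite("pics/s2.png",cv2.resize(im,None,fx=4,fy=3.75))
E
```

```text
6.05 [0.56410347 0.18439073 0.04783507] [1.79989506e+02 2.52709888e-03 7.94320305e+01] [-0.28622581 -0.45503723 -0.3265213 ]
```

View pics/s2.png

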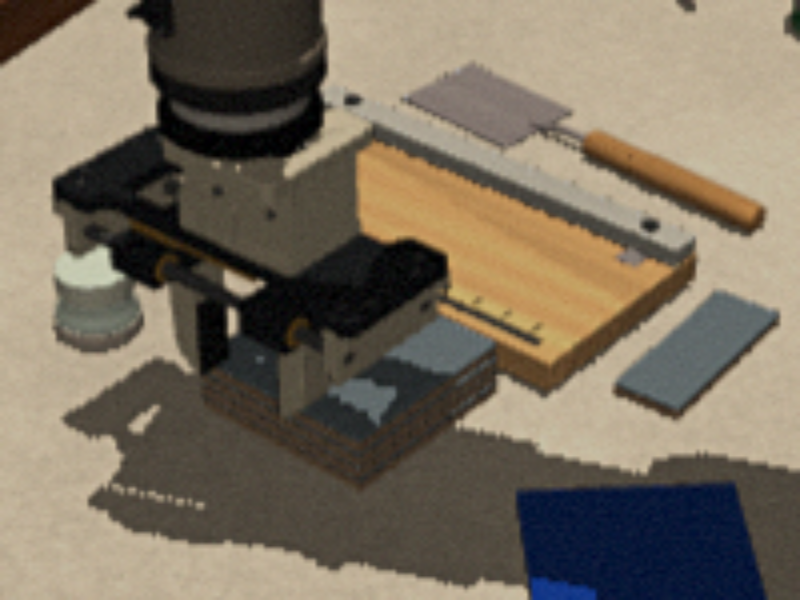

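The fingers stand just behind the stack, but they look shifted towards +x. I'll check by projecting the expected fingertip and tile corners.

```bash
python3 - <<'E'
from h import *
n="side";f=optics.grab_frame(n);Rm,t=cam(f);K=f["K"]
def pj(p):
    c=Rm.T@(np.array(p)-t);return ((K[0,0]*c[0]/-c[2]+K[0,2]-200)*4, (K[1,1]*-c[1]/-c[2]+K[1,2]-180)*3.75)
ex=np.array([.983,-.184,0]);ey=np.array([.184,.983,0])
T=np.array([.5513,.1145,.036])
for a in(-1,1): print("tile",a,np.round(pj(T+.055*a*ex+.055*ey)),np.round(pj(T+.055*a*ex-.055*ey)))
P=np.array([.5641,.1844,.0308])
for a in(-.044,-.025,.025,.044): print("fing",a,np.round(pj(P+a*ex+.0095*ey)),np.round(pj(P+a*ex-.0095*ey)))
W=cloud(f)
for (u,v) in((295,405),(300,395),(205,355),(190,345)):
    print(u,v,np.round((W[int(v/3.75)+180,u//4+200]-P)@np.c_[ex,ey,[0,0,1]],4))
E
```

```text
tile -1 [356. 436.] [493. 336.]
tile 1 [193. 352.] [334. 262.]
fing -0.044 [305. 459.] [331. 441.]
fing -0.025 [276. 444.] [302. 426.]
fing 0.025 [202. 405.] [228. 388.]
fing 0.044 [175. 390.] [201. 373.]
295 405 [-0.0366  0.0096  0.0327]
300 395 [-0.0406  0.008   0.0413]
205 355 [0.0258 0.0051 0.0326]
190 345 [0.0325 0.0092 0.0368]
```

```bash
python3 - <<'E'
from h import *
n="side";f=optics.grab_frame(n);W=cloud(f);np.save("s3.npy",W)
ex=np.array([.983,-.184,0]);ey=np.array([.184,.983,0]);P=np.array([.5641,.1844,0])
for c in(270,273):
  for r in range(286,306,1):
    print(c,r,np.round((W[r,c]-P)@np.c_[ex,ey,[0,0,1]]*1000,1),f["pixels"][r,c])
E
```

```text
270 286 [-29.6  10.4  65.4] [86 78 65]
270 287 [-28.9   9.7  62. ] [82 75 63]
270 288 [-29.8  10.8  60.7] [85 75 64]
270 289 [-29.2  10.3  57.6] [83 74 61]
270 290 [-29.   10.1  54.8] [81 74 61]
270 291 [ -3.1 -17.1  20.7] [79 67 52]
270 292 [ -5.6 -14.4  21.2] [68 58 41]
270 293 [ -4.7 -15.2  17.5] [65 56 50]
270 294 [ -3.3 -16.5  13.3] [54 51 44]
270 295 [ -4.4 -15.3  12. ] [65 52 38]
270 296 [ -1.9 -17.9   6.3] [59 54 43]
270 297 [ -2.1 -17.5   3.9] [53 45 36]
270 298 [ -0.6 -19.   -0.5] [64 49 37]
270 299 [ -3.6 -15.7   0.6] [77 66 52]
270 300 [ -4.2 -15.   -1.3] [85 74 60]
270 301 [ -5.9 -13.1  -1.8] [78 72 62]
270 302 [ -8.1 -10.7  -1.6] [76 70 61]
270 303 [-11.   -7.5  -0.5] [83 73 64]
270 304 [-14.   -4.3   0.7] [83 73 63]
270 305 [-14.1  -4.   -1.7] [81 73 60]
273 286 [-35.1   7.8  66.6] [83 73 61]
273 287 [-37.3  10.2  66.8] [88 82 65]
273 288 [-36.6   9.6  63.5] [88 79 66]
273 289 [-35.7   8.8  60.1] [88 81 66]
273 290 [-10.8 -17.8  27. ] [76 65 49]
273 291 [-13.5 -14.8  27.8] [60 52 45]
273 292 [-13.  -15.2  24.7] [48 47 41]
273 293 [ -9.7 -18.7  17.9] [67 55 42]
273 294 [-11.2 -17.   17.2] [65 57 43]
273 295 [-11.4 -16.7  14.9] [58 54 43]
273 296 [-11.1 -16.9  11.9] [68 55 46]
273 297 [-10.3 -17.7   8.4] [68 52 36]
273 298 [-11.3 -16.5   7. ] [58 55 40]
273 299 [ -9.9 -18.    2.6] [60 46 38]
273 300 [-11.6 -16.    2.2] [74 54 42]
273 301 [-11.  -16.6  -1.2] [71 60 47]
273 302 [-14.1 -13.1   0.1] [77 69 58]
273 303 [-15.1 -12.   -1.3] [85 80 71]
273 304 [-17.6  -9.2  -0.6] [74 69 56]
273 305 [-20.4  -6.2   0.3] [77 72 59]
```

```bash
python3 - <<'E'
from h import *
W=np.load("s3.npy")
ex=np.array([.983,-.184,0]);ey=np.array([.184,.983,0]);P=np.array([.5641,.1844,0])
L=(W-P)@np.c_[ex,ey,[0,0,1]]*1000
# points belonging to the gripper near tips: y in -13..13 , z 15..70
for zl in range(15,75,5):
    m=(abs(L[...,0])<70)&(abs(L[...,1])<13.)&(L[...,2]>=zl)&(L[...,2]<zl+5)
    if m.sum(): print(zl,m.sum(),"x",np.round(np.percentile(L[m][:,0],[0,25,50,75,100]),0),"y",np.round(np.percentile(L[m][:,1],[0,50,100]),1))
for r in range(268,290): print(r,[tuple(np.round(L[r,c]).astype(int)) for c in (247,250,252,254)])
E
```

```text
20 1 x [-48. -48. -48. -48. -48.] y [-11.5 -11.5 -11.5]
45 1 x [29. 29. 29. 29. 29.] y [-2.6 -2.6 -2.6]
50 7 x [-29.  24.  25.  26.  28.] y [-3.9  6.4 10.1]
55 26 x [-32.  23.  24.  26.  35.] y [-6.9  5.9 11.8]
60 33 x [-37. -26.  24.  27.  35.] y [-7.5  8.8 12.5]
65 55 x [-44. -40. -26.  26.  42.] y [-10.3   7.6  13. ]
70 56 x [-44. -38.  24.  28.  43.] y [-10.7   8.   11.8]
268 [(np.int64(30), np.int64(11), np.int64(80)), (np.int64(25), np.int64(8), np.int64(80)), (np.int64(25), np.int64(3), np.int64(78)), (np.int64(25), np.int64(-3), np.int64(74))]
269 [(np.int64(34), np.int64(8), np.int64(74)), (np.int64(25), np.int64(8), np.int64(78)), (np.int64(23), np.int64(4), np.int64(77)), (np.int64(23), np.int64(-1), np.int64(74))]
270 [(np.int64(31), np.int64(11), np.int64(74)), (np.int64(26), np.int64(7), np.int64(75)), (np.int64(25), np.int64(3), np.int64(72)), (np.int64(24), np.int64(-2), np.int64(70))]
271 [(np.int64(32), np.int64(9), np.int64(70)), (np.int64(26), np.int64(7), np.int64(72)), (np.int64(26), np.int64(1), np.int64(68)), (np.int64(25), np.int64(-3), np.int64(66))]
272 [(n
[... 2570 characters left out ...]
(-16), np.int64(0)), (np.int64(56), np.int64(-19), np.int64(1)), (np.int64(48), np.int64(-18), np.int64(6)), (np.int64(43), np.int64(-18), np.int64(8))]
287 [(np.int64(62), np.int64(-16), np.int64(-3)), (np.int64(54), np.int64(-17), np.int64(1)), (np.int64(50), np.int64(-19), np.int64(2)), (np.int64(42), np.int64(-17), np.int64(8))]
288 [(np.int64(57), np.int64(-11), np.int64(0)), (np.int64(53), np.int64(-16), np.int64(-1)), (np.int64(48), np.int64(-17), np.int64(2)), (np.int64(43), np.int64(-17), np.int64(4))]
289 [(np.int64(57), np.int64(-11), np.int64(-2)), (np.int64(52), np.int64(-15), np.int64(-2)), (np.int64(49), np.int64(-17), np.int64(-2)), (np.int64(43), np.int64(-18), np.int64(1))]
```

```bash
python3 - <<'E'
from h import *
s=telemetry.observe();p=s['ee_pos'];Rt=R.from_euler('xyz',s['tcp_rot'],degrees=True).as_matrix()
for n in("wrist","scene","side"):
    f=optics.grab_frame(n);W=cloud(f);L=(W-p)@Rt*1000
    m=(abs(L[...,0])<14)&(abs(L[...,1])<48)&(abs(L[...,1])>20)&(L[...,2]>-40)&(L[...,2]<25)
    Q=L[m];print(n,len(Q))
    for z in range(-40,25,5):
        q=Q[(Q[:,2]>=z)&(Q[:,2]<z+5)]
        if len(q): print(z,len(q),np.round(np.percentile(q,[5,50,95],axis=0)).tolist())
    if n=="wrist": cv2.imwrite("pics/w2.png",f["pixels"][...,::-1])
E
```

```text
wrist 2626
-40 449 [[-8.0, -36.0, -40.0], [10.0, -24.0, -37.0], [11.0, 39.0, -35.0]]
-35 447 [[7.0, -38.0, -35.0], [10.0, -24.0, -32.0], [11.0, 40.0, -30.0]]
-30 465 [[6.0, -38.0, -30.0], [10.0, -24.0, -28.0], [11.0, 41.0, -25.0]]
-25 423 [[5.0, -38.0, -25.0], [10.0, 26.0, -23.0], [11.0, 41.0, -20.0]]
-20 401 [[2.0, -37.0, -20.0], [10.0, -24.0, -18.0], [11.0, 39.0, -15.0]]
-15 279 [[-1.0, -33.0, -15.0], [10.0, 26.0, -13.0], [11.0, 35.0, -10.0]]
-10 161 [[-3.0, -28.0, -10.0], [9.0, 26.0, -8.0], [11.0, 31.0, -6.0]]
-5 1 [[8.0, 27.0, -4.0], [8.0, 27.0, -4.0], [8.0, 27.0, -4.0]]
scene 141
-40 24 [[-13.0, -37.0, -39.0], [-7.0, -23.0, -38.0], [6.0, 45.0, -36.0]]
-35 25 [[-13.0, -33.0, -35.0], [-9.0, 31.0, -33.0], [6.0, 44.0, -31.0]]
-30 28 [[-13.0, -37.0, -30.0], [-9.0, 36.0, -28.0], [7.0, 45.0, -26.0]]
-25 22 [[-13.0, -36.0, -24.0], [-10.0, -23.0, -22.0], [5.0, 43.0, -20.0]]
-20 18 [[-12.0, -34.0, -20.0], [-9.0, 2.0, -17.0], [9.0, 42.0, -15.0]]
-15 15 [[-12.0, -29.0, -15.0], [-9.0, -23.0, -14.0], [8.0, 34.0, -10.0]]
-10 7 [[-11.0, -25.0, -9.0], [-7.0, -24.0, -8.0], [4.0, 27.0, -5.0]]
-5 1
[... 214 characters left out ...]

-35 49 [[-7.0, -44.0, -35.0], [8.0, 23.0, -32.0], [11.0, 36.0, -30.0]]
-30 56 [[-7.0, -43.0, -30.0], [9.0, 24.0, -28.0], [12.0, 38.0, -25.0]]
-25 46 [[-8.0, -43.0, -24.0], [8.0, -27.0, -23.0], [11.0, 36.0, -21.0]]
-20 46 [[-8.0, -42.0, -20.0], [8.0, 24.0, -18.0], [11.0, 37.0, -15.0]]
-15 33 [[-7.0, -34.0, -14.0], [9.0, 25.0, -12.0], [11.0, 33.0, -10.0]]
-10 17 [[-6.0, -31.0, -10.0], [8.0, 25.0, -8.0], [11.0, 34.0, -6.0]]
-5 6 [[-9.0, 26.0, -5.0], [-2.0, 26.0, -4.0], [6.0, 27.0, -3.0]]
10 1 [[-14.0, -44.0, 11.0], [-14.0, -44.0, 11.0], [-14.0, -44.0, 11.0]]
15 1 [[-14.0, 20.0, 16.0], [-14.0, 20.0, 16.0], [-14.0, 20.0, 16.0]]
20 1 [[-14.0, 46.0, 24.0], [-14.0, 46.0, 24.0], [-14.0, 46.0, 24.0]]
```

View pics/w2.png

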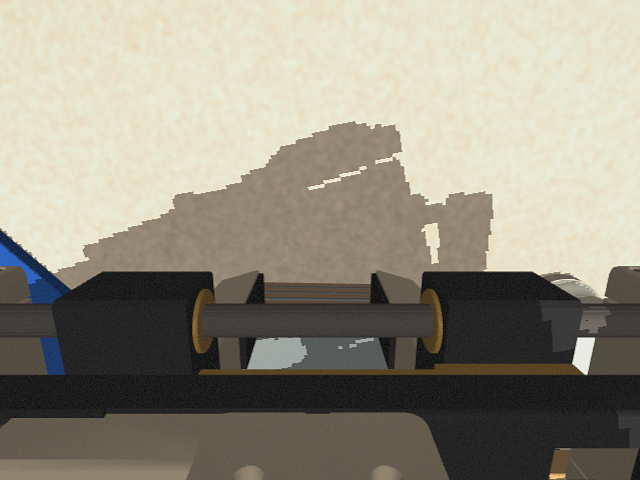

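All three cameras put the fingertips about 5 mm behind the reported TCP, not the 17 mm ahead that the text gives. At this height a gentle move forward shows which is right: either the fingers meet the tile, or they pass 16 mm above it.

In the tool's units: -1 cm is -0.0167, -0.9 cm is -0.015.

play_rows --commands '[{"dp": [-0.0003, -0.0017, 0], "rotation": [0, 0, 0], "claw": 5}, {"dp": [-0.0007, -0.0033, 0], "rotation": [0, 0, 0], "claw": 5}, {"dp": [-0.001, -0.005, 0], "rotation": [0, 0, 0], "claw": 5}, {"dp": [-0.0012, -0.0067, 0], "rotation": [0, 0, 0], "claw": 5}, {"dp": [-0.0015, -0.0083, 0], "rotation": [0, 0, 0], "claw": 5}, {"dp": [-0.0018, -0.01, 0], "rotation": [0, 0, 0], "claw": 5}, {"dp": [-0.0022, -0.0117, 0], "rotation": [0, 0, 0], "claw": 5}, {"dp": [-0.0025, -0.0133, 0], "rotation": [0, 0, 0], "claw": 5}, {"dp": [-0.0028, -0.015, 0], "rotation": [0, 0, 0], "claw": 5}, {"dp": [-0.0032, -0.0167, 0], "rotation": [0, 0, 0], "claw": 5}]'

```text
time: 7.35
ee_pos: [0.5621, 0.1747, 0.0477]
tcp_rot: [180.0, 0.0, 79.5]
contact_force: [-0.4, -0.6, 0.0]
grip_width: 0.0498
gripper_force: 0.0
```

```bash
python3 - <<'E'
from h import *
s=telemetry.observe();print(s['time'],s['ee_pos'],s['contact_force'],s['wrist_torque'])
for n in("side","scene"):
    f=optics.grab_frame(n);W=cloud(f);fit(W,n,"tile_top",[.55,.11],.032,.045,"top")
E
```

```text
7.35 [0.56213819 0.17468073 0.04772911] [-0.43681489 -0.64420588  0.03354771] [-0.04376469 -0.09912815  0.01426626]
side top 899 z 35.1 rect [547.6 116.3] [114.2 108.9] 79.61
scene top 998 z 36.7 rect [552.4 113.7] [114.9 112.2] 78.03
```

No contact, so the pictures are right: the fingertips sit about 22 mm higher than the text says. I'll back off and feel the table behind the stack to calibrate the tip height.

In the tool's units: -2.8 cm is -0.0467, -1.2 cm is -0.02.

play_rows --commands '[{"dp": [0.0017, 0.01, 0], "rotation": [0, 0, 0], "claw": 5}, {"dp": [0.004, 0.0217, 0], "rotation": [0, 0, 0], "claw": 5}, {"dp": [0.004, 0.0217, 0], "rotation": [0, 0, 0], "claw": 5}, {"dp": [0.004, 0.0217, -0.01], "rotation": [0, 0, 0], "claw": 5}, {"dp": [0.004, 0.0217, -0.02], "rotation": [0, 0, 0], "claw": 5}, {"dp": [0.004, 0.0217, -0.03], "rotation": [0, 0, 0], "claw": 5}, {"dp": [0.004, 0.0217, -0.04], "rotation": [0, 0, 0], "claw": 5}, {"dp": [0.004, 0.0217, -0.0467], "rotation": [0, 0, 0], "claw": 5}, {"dp": [0.004, 0.0217, -0.0467], "rotation": [0, 0, 0], "claw": 5}, {"dp": [0.004, 0.0217, -0.0467], "rotation": [0, 0, 0], "claw": 5}]'

```text
time: 8.55
ee_pos: [0.5646, 0.1877, 0.0197]
tcp_rot: [180.0, 0.0, 79.5]
contact_force: [-0.2, 0.2, 0.0]
grip_width: 0.0502
gripper_force: 0.0
```

In the tool's units: -1.7 cm is -0.0283, -1.6 cm is -0.0267.

play_rows --commands '[{"dp": [0, 0, -0.0033], "rotation": [0, 0, 0], "claw": 5}, {"dp": [0, 0, -0.0067], "rotation": [0, 0, 0], "claw": 5}, {"dp": [0, 0, -0.01], "rotation": [0, 0, 0], "claw": 5}, {"dp": [0, 0, -0.0133], "rotation": [0, 0, 0], "claw": 5}, {"dp": [0, 0, -0.0167], "rotation": [0, 0, 0], "claw": 5}, {"dp": [0, 0, -0.02], "rotation": [0, 0, 0], "claw": 5}, {"dp": [0, 0, -0.0233], "rotation": [0, 0, 0], "claw": 5}, {"dp": [0, 0, -0.0267], "rotation": [0, 0, 0], "claw": 5}, {"dp": [0, 0, -0.0283], "rotation": [0, 0, 0], "claw": 5}, {"dp": [0, 0, -0.0283], "rotation": [0, 0, 0], "claw": 5}]'

```text
time: 9.55
ee_pos: [0.5645, 0.1878, 0.0025]
tcp_rot: [-180.0, 0.0, 79.5]
contact_force: [0.5, -0.2, 0.6]
grip_width: 0.05
gripper_force: 0.0
```

In the tool's units: -0.5 cm is -0.0083, -0.45 cm is -0.0075.

play_rows --commands '[{"dp": [0, 0, -0.0017], "rotation": [0, 0, 0], "claw": 5}, {"dp": [0, 0, -0.0033], "rotation": [0, 0, 0], "claw": 5}, {"dp": [0, 0, -0.005], "rotation": [0, 0, 0], "claw": 5}, {"dp": [0, 0, -0.0058], "rotation": [0, 0, 0], "claw": 5}, {"dp": [0, 0, -0.0067], "rotation": [0, 0, 0], "claw": 5}, {"dp": [0, 0, -0.0075], "rotation": [0, 0, 0], "claw": 5}, {"dp": [0, 0, -0.0083], "rotation": [0, 0, 0], "claw": 5}, {"dp": [0, 0, -0.0083], "rotation": [0, 0, 0], "claw": 5}, {"dp": [0, 0, -0.0083], "rotation": [0, 0, 0], "claw": 5}, {"dp": [0, 0, -0.0083], "rotation": [0, 0, 0], "claw": 5}]'

```text
time: 10.55
ee_pos: [0.5646, 0.1878, -0.0023]
tcp_rot: [180.0, -0.0, 79.5]
contact_force: [0.7, -0.1, 0.0]
grip_width: 0.0498
gripper_force: 0.0
```

In the tool's units: -0.2 cm is -0.0033, -0.15 cm is -0.0025.

play_rows --commands '[{"dp": [0, 0, -0.0008], "rotation": [0, 0, 0], "claw": 5}, {"dp": [0, 0, -0.0008], "rotation": [0, 0, 0], "claw": 5}, {"dp": [0, 0, -0.0017], "rotation": [0, 0, 0], "claw": 5}, {"dp": [0, 0, -0.0017], "rotation": [0, 0, 0], "claw": 5}, {"dp": [0, 0, -0.0025], "rotation": [0, 0, 0], "claw": 5}, {"dp": [0, 0, -0.0025], "rotation": [0, 0, 0], "claw": 5}, {"dp": [0, 0, -0.0033], "rotation": [0, 0, 0], "claw": 5}, {"dp": [0, 0, -0.0033], "rotation": [0, 0, 0], "claw": 5}, {"dp": [0, 0, -0.0033], "rotation": [0, 0, 0], "claw": 5}, {"dp": [0, 0, -0.0033], "rotation": [0, 0, 0], "claw": 5}]'

```text
time: 11.55
ee_pos: [0.5646, 0.1878, -0.0042]
tcp_rot: [180.0, 0.0, 79.5]
contact_force: [-0.1, -0.8, -0.3]
grip_width: 0.05
gripper_force: 0.0
```

In the tool's units: -0.15 cm is -0.0025, -0.05 cm is -0.0008.

play_rows --commands '[{"dp": [0, 0, -0.0008], "rotation": [0, 0, 0], "claw": 5}, {"dp": [0, 0, -0.0008], "rotation": [0, 0, 0], "claw": 5}, {"dp": [0, 0, -0.0017], "rotation": [0, 0, 0], "claw": 5}, {"dp": [0, 0, -0.0017], "rotation": [0, 0, 0], "claw": 5}, {"dp": [0, 0, -0.0025], "rotation": [0, 0, 0], "claw": 5}, {"dp": [0, 0, -0.0025], "rotation": [0, 0, 0], "claw": 5}, {"dp": [0, 0, -0.0025], "rotation": [0, 0, 0], "claw": 5}, {"dp": [0, 0, -0.0025], "rotation": [0, 0, 0], "claw": 5}, {"dp": [0, 0, -0.0025], "rotation": [0, 0, 0], "claw": 5}, {"dp": [0, 0, -0.0025], "rotation": [0, 0, 0], "claw": 5}]'

```text
time: 12.55
ee_pos: [0.5646, 0.1878, -0.0051]
tcp_rot: [180.0, -0.0, 79.5]
contact_force: [-2.0, -1.2, 5.8]
grip_width: 0.0503
gripper_force: 3.0
```

Table contact came at TCP z = −5.0 mm, so the tips are at TCP + 5 mm. The stiffness is about 9 N/mm. I'll raise the tips to about 30 mm and start pushing.

In the tool's units: 3.08 cm is 0.0513, 2.4 cm is 0.04.

play_rows --commands '[{"dp": [0, 0, 0.01], "rotation": [0, 0, 0], "claw": 5}, {"dp": [0, 0, 0.025], "rotation": [0, 0, 0], "claw": 5}, {"dp": [0, 0, 0.04], "rotation": [0, 0, 0], "claw": 5}, {"dp": [0, 0, 0.0513], "rotation": [0, 0, 0], "claw": 5}, {"dp": [0, 0, 0.0513], "rotation": [0, 0, 0], "claw": 5}, {"dp": [-0.001, -0.005, 0.0513], "rotation": [0, 0, 0], "claw": 5}, {"dp": [-0.0018, -0.01, 0.0513], "rotation": [0, 0, 0], "claw": 5}, {"dp": [-0.0025, -0.0133, 0.0513], "rotation": [0, 0, 0], "claw": 5}, {"dp": [-0.003, -0.0167, 0.0513], "rotation": [0, 0, 0], "claw": 5}, {"dp": [-0.0037, -0.02, 0.0513], "rotation": [0, 0, 0], "claw": 5}]'

```text
time: 13.55
ee_pos: [0.5622, 0.1756, 0.0247]
tcp_rot: [-180.0, 0.0, 79.5]
contact_force: [0.3, 0.9, -0.8]
grip_width: 0.05
gripper_force: 0.6
```

In the tool's units: -2 cm is -0.0333, -1.9 cm is -0.0317.

play_rows --commands '[{"dp": [-0.0007, -0.0033, 0], "rotation": [0, 0, 0], "claw": 5}, {"dp": [-0.0012, -0.0067, 0], "rotation": [0, 0, 0], "claw": 5}, {"dp": [-0.0018, -0.01, 0], "rotation": [0, 0, 0], "claw": 5}, {"dp": [-0.0025, -0.0133, 0], "rotation": [0, 0, 0], "claw": 5}, {"dp": [-0.0033, -0.0183, 0], "rotation": [0, 0, 0], "claw": 5}, {"dp": [-0.0043, -0.0233, 0], "rotation": [0, 0, 0], "claw": 5}, {"dp": [-0.0053, -0.0283, 0], "rotation": [0, 0, 0], "claw": 5}, {"dp": [-0.006, -0.0317, 0], "rotation": [0, 0, 0], "claw": 5}, {"dp": [-0.0062, -0.0333, 0], "rotation": [0, 0, 0], "claw": 5}, {"dp": [-0.0062, -0.0333, 0], "rotation": [0, 0, 0], "claw": 5}]'

```text
time: 14.55
ee_pos: [0.5587, 0.1555, 0.0251]
tcp_rot: [180.0, 0.0, 79.5]
contact_force: [-0.1, -0.1, 0.6]
grip_width: 0.05
gripper_force: 0.0
```

```bash
python3 - <<'E'
from h import *
s=telemetry.observe();print(s['time'],s['ee_pos'],s['contact_force'],s['wrist_torque'])
for n in("side","scene"):
    f=optics.grab_frame(n);W=cloud(f);fit(W,n,"tile_top",[.55,.09],.032,.045,"top")
    cv2.imwrite(f"pics/{n}4.png",cv2.resize(f["pixels"][180:340,220:420,::-1],None,fx=4,fy=3.75))
E
```

```text
14.55 [0.55869254 0.15549251 0.02509062] [-0.05150738 -0.05435746  0.62306614] [-0.00522153 -0.01830578 -0.02590727]
side top 398 z 35.0 rect [541.1  91.9] [113.1 102.1] 79.79
```

View pics/side4.png

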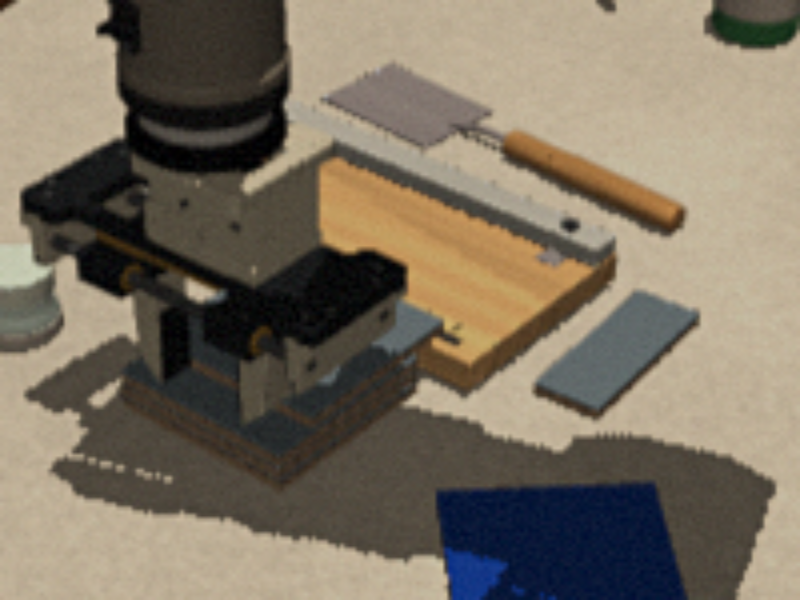

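The top tile slides alone: its rear edge runs from (190,365) to (300,425) and the three tiles below are unmoved. I'll carry on pushing.

In the tool's units: -5 cm is -0.0833, -4.7 cm is -0.0783.

play_rows --commands '[{"dp": [-0.001, -0.005, 0], "rotation": [0, 0, 0], "claw": 5}, {"dp": [-0.0022, -0.0117, 0], "rotation": [0, 0, 0], "claw": 5}, {"dp": [-0.0037, -0.02, 0], "rotation": [0, 0, 0], "claw": 5}, {"dp": [-0.0057, -0.03, 0], "rotation": [0, 0, 0], "claw": 5}, {"dp": [-0.0075, -0.04, 0], "rotation": [0, 0, 0], "claw": 5}, {"dp": [-0.0093, -0.05, 0], "rotation": [0, 0, 0], "claw": 5}, {"dp": [-0.0112, -0.06, 0], "rotation": [0, 0, 0], "claw": 5}, {"dp": [-0.0132, -0.07, 0], "rotation": [0, 0, 0], "claw": 5}, {"dp": [-0.0147, -0.0783, 0], "rotation": [0, 0, 0], "claw": 5}, {"dp": [-0.0157, -0.0833, 0], "rotation": [0, 0, 0], "claw": 5}]'

```text
time: 15.75
ee_pos: [0.5494, 0.1054, 0.0253]
tcp_rot: [180.0, -0.0, 79.4]
contact_force: [0.8, 3.5, 2.4]
grip_width: 0.0499
gripper_force: 1.7
```

In the tool's units: -3.3 cm is -0.055, -1.7 cm is -0.0283.

play_rows --commands '[{"dp": [-0.001, -0.005, 0], "rotation": [0, 0, 0], "claw": 5}, {"dp": [-0.0022, -0.0117, 0], "rotation": [0, 0, 0], "claw": 5}, {"dp": [-0.0037, -0.02, 0], "rotation": [0, 0, 0], "claw": 5}, {"dp": [-0.0053, -0.0283, 0], "rotation": [0, 0, 0], "claw": 5}, {"dp": [-0.0068, -0.0367, 0], "rotation": [0, 0, 0], "claw": 5}, {"dp": [-0.0083, -0.045, 0], "rotation": [0, 0, 0], "claw": 5}, {"dp": [-0.0093, -0.05, 0], "rotation": [0, 0, 0], "claw": 5}, {"dp": [-0.01, -0.0533, 0], "rotation": [0, 0, 0], "claw": 5}, {"dp": [-0.0103, -0.055, 0], "rotation": [0, 0, 0], "claw": 5}, {"dp": [-0.0103, -0.055, 0], "rotation": [0, 0, 0], "claw": 5}]'

```text
time: 16.75
ee_pos: [0.5428, 0.0725, 0.0249]
tcp_rot: [-180.0, 0.0, 79.5]
contact_force: [0.2, 0.7, 0.7]
grip_width: 0.0501
gripper_force: 0.0
```

```bash
python3 - <<'E'
from h import *
s=telemetry.observe();print(s['time'],s['ee_pos'],s['contact_force'],s['wrist_torque'])
ex=np.array([.983,-.184,0]);ey=np.array([.184,.983,0]);O=np.array([.5684,-.0026,0])
for n in("side","scene"):
    f=optics.grab_frame(n);W=cloud(f)
    L=(W-O)@np.c_[ex,ey,[0,0,1]]*1000
    # fence inner top edge profile at several x
    for x in(-100,-50,0,40):
        m=(abs(L[...,0]-x)<12)&(L[...,1]>-110)&(L[...,1]<-50)&(L[...,2]>36)
        q=L[m];
        if len(q): print(n,x,len(q),np.round(np.percentile(q[:,1],[3,50,97]),1),np.round(np.median(q[:,2]),1))
    cv2.imwrite(f"pics/{n}5.png",cv2.resize(f["pixels"][180:340,220:420,::-1],None,fx=4,fy=3.75))
E
```

```text
16.75 [0.5428181  0.07247013 0.02486235] [0.21268045 0.66813874 0.66069087] [-0.02514284 -0.09413112 -0.00738448]
side -100 62 [-90.9 -78.1 -69.2] 39.2
side -50 13 [-89.6 -83.3 -75.9] 39.0
side 0 22 [-91.6 -84.8 -78.3] 38.7
scene -100 51 [-91.4 -83.9 -71.8] 40.3
scene -50 53 [-91.4 -81.9 -71.7] 39.7
scene 0 55 [-91.4 -82.6 -72. ] 39.8
scene 40 59 [-92.3 -82.8 -71.8] 40.0
```

View pics/scene5.png

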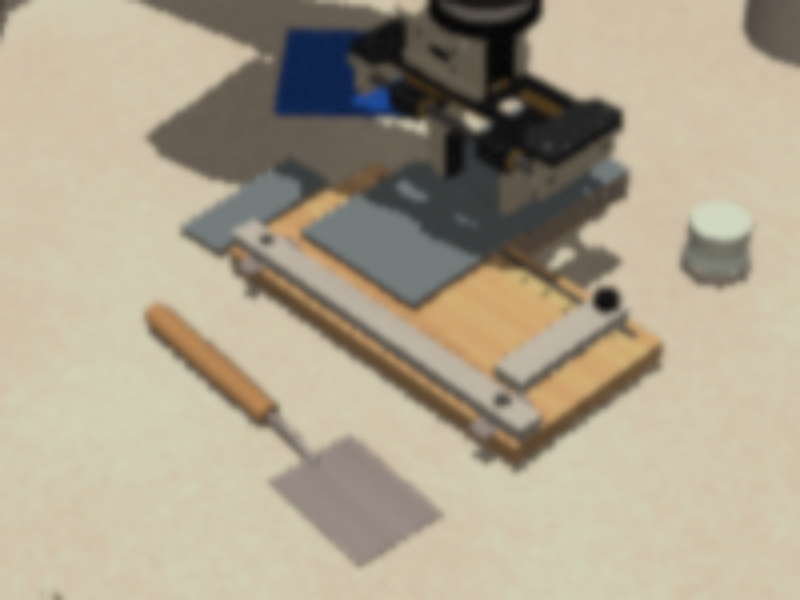

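The tile's front edge (415,305) is about 20 mm short of the fence and square to it. I'll go 13 mm, then creep.

In the tool's units: -1.45 cm is -0.0242, -0.26 cm is -0.0043.

play_rows --commands '[{"dp": [-0.0007, -0.0033, 0], "rotation": [0, 0, 0], "claw": 5}, {"dp": [-0.0013, -0.0075, 0], "rotation": [0, 0, 0], "claw": 5}, {"dp": [-0.0022, -0.0117, 0], "rotation": [0, 0, 0], "claw": 5}, {"dp": [-0.0028, -0.015, 0], "rotation": [0, 0, 0], "claw": 5}, {"dp": [-0.0033, -0.0183, 0], "rotation": [0, 0, 0], "claw": 5}, {"dp": [-0.0037, -0.02, 0], "rotation": [0, 0, 0], "claw": 5}, {"dp": [-0.004, -0.0213, 0], "rotation": [0, 0, 0], "claw": 5}, {"dp": [-0.0042, -0.0223, 0], "rotation": [0, 0, 0], "claw": 5}, {"dp": [-0.0043, -0.0233, 0], "rotation": [0, 0, 0], "claw": 5}, {"dp": [-0.0045, -0.0242, 0], "rotation": [0, 0, 0], "claw": 5}]'

```text
time: 17.85
ee_pos: [0.5404, 0.0583, 0.025]
tcp_rot: [180.0, 0.0, 79.5]
contact_force: [-0.2, 1.1, -0.5]
grip_width: 0.05
gripper_force: 0.7
```

In the tool's units: -0.3 cm is -0.005, -0.05 cm is -0.0008.

play_rows --commands '[{"dp": [-0.0002, -0.0008, 0], "rotation": [0, 0, 0], "claw": 5}, {"dp": [-0.0003, -0.0017, 0], "rotation": [0, 0, 0], "claw": 5}, {"dp": [-0.0005, -0.0025, 0], "rotation": [0, 0, 0], "claw": 5}, {"dp": [-0.0007, -0.0033, 0], "rotation": [0, 0, 0], "claw": 5}, {"dp": [-0.0008, -0.0042, 0], "rotation": [0, 0, 0], "claw": 5}, {"dp": [-0.0008, -0.0042, 0], "rotation": [0, 0, 0], "claw": 5}, {"dp": [-0.001, -0.005, 0], "rotation": [0, 0, 0], "claw": 5}, {"dp": [-0.001, -0.005, 0], "rotation": [0, 0, 0], "claw": 5}, {"dp": [-0.001, -0.005, 0], "rotation": [0, 0, 0], "claw": 5}, {"dp": [-0.001, -0.005, 0], "rotation": [0, 0, 0], "claw": 5}]'

```text
time: 18.85
ee_pos: [0.5397, 0.0552, 0.025]
tcp_rot: [180.0, 0.0, 79.5]
contact_force: [0.5, 1.2, -0.3]
grip_width: 0.0501
gripper_force: 0.4
```

In the tool's units: -0.15 cm is -0.0025, -0.12 cm is -0.002.

play_rows --commands '[{"dp": [-0.0001, -0.0005, 0], "rotation": [0, 0, 0], "claw": 5}, {"dp": [-0.0002, -0.001, 0], "rotation": [0, 0, 0], "claw": 5}, {"dp": [-0.0003, -0.0015, 0], "rotation": [0, 0, 0], "claw": 5}, {"dp": [-0.0003, -0.002, 0], "rotation": [0, 0, 0], "claw": 5}, {"dp": [-0.0005, -0.0025, 0], "rotation": [0, 0, 0], "claw": 5}, {"dp": [-0.0005, -0.0025, 0], "rotation": [0, 0, 0], "claw": 5}, {"dp": [-0.0005, -0.0025, 0], "rotation": [0, 0, 0], "claw": 5}, {"dp": [-0.0005, -0.0025, 0], "rotation": [0, 0, 0], "claw": 5}, {"dp": [-0.0005, -0.0025, 0], "rotation": [0, 0, 0], "claw": 5}, {"dp": [-0.0005, -0.0025, 0], "rotation": [0, 0, 0], "claw": 5}]'

```text
time: 19.85
ee_pos: [0.5397, 0.0539, 0.0251]
tcp_rot: [180.0, -0.0, 79.5]
contact_force: [1.6, 2.9, -1.2]
grip_width: 0.0505
gripper_force: 2.0
```

play_rows --commands '[{"dp": [-0.0001, -0.0005, 0], "rotation": [0, 0, 0], "claw": 5}, {"dp": [-0.0002, -0.001, 0], "rotation": [0, 0, 0], "claw": 5}, {"dp": [-0.0003, -0.0015, 0], "rotation": [0, 0, 0], "claw": 5}, {"dp": [-0.0003, -0.002, 0], "rotation": [0, 0, 0], "claw": 5}, {"dp": [-0.0005, -0.0025, 0], "rotation": [0, 0, 0], "claw": 5}, {"dp": [-0.0005, -0.0025, 0], "rotation": [0, 0, 0], "claw": 5}, {"dp": [-0.0005, -0.0025, 0], "rotation": [0, 0, 0], "claw": 5}, {"dp": [-0.0005, -0.0025, 0], "rotation": [0, 0, 0], "claw": 5}, {"dp": [-0.0005, -0.0025, 0], "rotation": [0, 0, 0], "claw": 5}, {"dp": [-0.0005, -0.0025, 0], "rotation": [0, 0, 0], "claw": 5}]'

```text
time: 20.85
ee_pos: [0.5398, 0.0535, 0.0253]
tcp_rot: [179.9, -0.1, 79.4]
contact_force: [3.0, 9.4, -0.9]
grip_width: 0.0501
gripper_force: 5.0
```

The tile stalled with 9–10 N on the fence at TCP (0.5398, 0.0535), so it bears on it. I'll back off, lift, turn −90° and go round to the robot side of the tile.

In the tool's units: -7 cm is -0.1167, 0.22 cm is 0.0037, -0.8 rad is -0.382.

play_rows --commands '[{"dp": [0.0017, 0.0083, 0], "rotation": [0, 0, 0], "claw": 5}, {"dp": [0.0037, 0.02, 0], "rotation": [0, 0, 0], "claw": 5}, {"dp": [0.0037, 0.02, 0.0167], "rotation": [0, 0, 0], "claw": 5}, {"dp": [0.0037, 0.02, 0.0583], "rotation": [0, 0, 0], "claw": 5}, {"dp": [0.0033, 0.02, 0.1], "rotation": [0, 0, -0.0477], "claw": 5}, {"dp": [-0.0167, 0.0083, 0.1167], "rotation": [0, 0, -0.1146], "claw": 5}, {"dp": [-0.0417, -0.0083, 0.1167], "rotation": [0, 0, -0.1814], "claw": 5}, {"dp": [-0.0667, -0.025, 0.1167], "rotation": [0, 0, -0.2483], "claw": 5}, {"dp": [-0.0917, -0.0417, 0.1167], "rotation": [0, 0, -0.3151], "claw": 5}, {"dp": [-0.1167, -0.0583, 0.1167], "rotation": [0, 0, -0.382], "claw": 5}]'

```text
time: 21.85
ee_pos: [0.4685, 0.0166, 0.0958]
tcp_rot: [180.0, -0.0, 33.3]
contact_force: [0.9, -0.0, -1.3]
grip_width: 0.0499
gripper_force: 0.0
```

In the tool's units: -1.7 cm is -0.0283, -1.3 cm is -0.0217, -0.771 rad is -0.3681.

play_rows --commands '[{"dp": [-0.0167, -0.0117, 0], "rotation": [0, 0, -0.0668], "claw": 5}, {"dp": [-0.0283, -0.0217, 0], "rotation": [0, 0, -0.1337], "claw": 5}, {"dp": [-0.0283, -0.0217, 0], "rotation": [0, 0, -0.2005], "claw": 5}, {"dp": [-0.0283, -0.0217, 0], "rotation": [0, 0, -0.2674], "claw": 5}, {"dp": [-0.0283, -0.0217, 0], "rotation": [0, 0, -0.3247], "claw": 5}, {"dp": [-0.0283, -0.0217, 0], "rotation": [0, 0, -0.3581], "claw": 5}, {"dp": [-0.0283, -0.0217, 0], "rotation": [0, 0, -0.3681], "claw": 5}, {"dp": [-0.0283, -0.0217, 0], "rotation": [0, 0, -0.3681], "claw": 5}, {"dp": [-0.0283, -0.0217, 0], "rotation": [0, 0, -0.3681], "claw": 5}, {"dp": [-0.0283, -0.0217, 0], "rotation": [0, 0, -0.3681], "claw": 5}]'

```text
time: 22.85
ee_pos: [0.4521, 0.0042, 0.0951]
tcp_rot: [180.0, 0.0, -10.5]
contact_force: [-0.4, 0.0, 0.0]
grip_width: 0.05
gripper_force: 0.0
```

```bash
python3 - <<'E'
from h import *
s=telemetry.observe();print(s['time'],s['ee_pos'],s['tcp_rot'],s['contact_force'])
n="wrist";f=optics.grab_frame(n);W=cloud(f);cv2.imwrite("pics/w6.png",f["pixels"][...,::-1]);np.save("w6.npy",W)
fit(W,n,"tile_top",[.528,-.01],.030,.045,"top")
fit(W,n,"stop",[.67,-.02],.034,.045,"stop")
fit(W,n,"fence",[.57,-.085],.0365,.045,"fence")
n="scene";f=optics.grab_frame(n);W=cloud(f)
fit(W,n,"tile_top",[.528,-.01],.030,.045,"top");fit(W,n,"fence",[.57,-.085],.0365,.045,"fence")
E
```

```text
22.85 [0.45214118 0.0042269  0.09513467] [ 1.79989961e+02  4.44101780e-04 -1.04974439e+01] [-0.37033907  0.01788311  0.03941128]
wrist top 35409 z 35.1 rect [528.2 -12. ] [110.6 110.4] 79.13
wrist fence 9137 z 40.1 rect [508.7 -74.4] [ 20.9 147.3] 79.2
scene top 1057 z 35.2 rect [529.2 -11.3] [111.5 114.4] 79.47
scene fence 605 z 40.1 rect [570.  -85.4] [ 25.4 270. ] 79.51
```

View pics/w6.png

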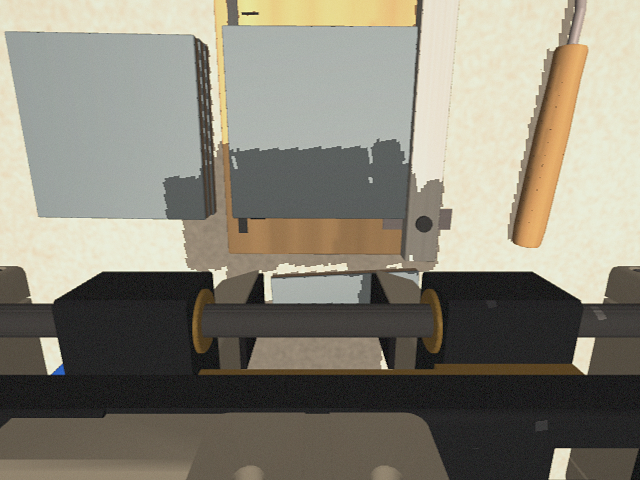

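The tile lies flush along the fence at column 415 (fit 0.528, −0.012, yaw −10.8°), and the other three tiles are still neatly stacked. I'll descend and push along the fence with a slight bias towards it.

In the tool's units: -7.05 cm is -0.1175, -6.8 cm is -0.1133, -0.004 rad is -0.0019.

play_rows --commands '[{"dp": [0, 0, -0.0333], "rotation": [0, 0, -0.0019], "claw": 5}, {"dp": [0, 0, -0.0667], "rotation": [0, 0, -0.0019], "claw": 5}, {"dp": [0, 0, -0.0967], "rotation": [0, 0, -0.0019], "claw": 5}, {"dp": [0, 0, -0.1133], "rotation": [0, 0, -0.0019], "claw": 5}, {"dp": [0, 0, -0.1175], "rotation": [0, 0, -0.0019], "claw": 5}, {"dp": [0, 0, -0.1175], "rotation": [0, 0, -0.0019], "claw": 5}, {"dp": [0.005, -0.001, -0.1175], "rotation": [0, 0, -0.0019], "claw": 5}, {"dp": [0.01, -0.002, -0.1175], "rotation": [0, 0, -0.0019], "claw": 5}, {"dp": [0.0142, -0.0028, -0.1175], "rotation": [0, 0, -0.0019], "claw": 5}, {"dp": [0.0167, -0.0032, -0.1175], "rotation": [0, 0, -0.0019], "claw": 5}]'

```text
time: 24.2
ee_pos: [0.4628, 0.0022, 0.0249]
tcp_rot: [180.0, -0.1, -10.8]
contact_force: [0.1, 0.4, 1.2]
grip_width: 0.0501
gripper_force: 0.0
```

In the tool's units: 2.9 cm is 0.0483, 1.2 cm is 0.02.

play_rows --commands '[{"dp": [0.0025, -0.0005, 0], "rotation": [0, 0, 0], "claw": 5}, {"dp": [0.005, -0.001, 0], "rotation": [0, 0, 0], "claw": 5}, {"dp": [0.0083, -0.0017, 0], "rotation": [0, 0, 0], "claw": 5}, {"dp": [0.0133, -0.0028, 0], "rotation": [0, 0, 0], "claw": 5}, {"dp": [0.02, -0.0041, 0], "rotation": [0, 0, 0], "claw": 5}, {"dp": [0.0267, -0.0055, 0], "rotation": [0, 0, 0], "claw": 5}, {"dp": [0.0333, -0.0068, 0], "rotation": [0, 0, 0], "claw": 5}, {"dp": [0.04, -0.0083, 0], "rotation": [0, 0, 0], "claw": 5}, {"dp": [0.045, -0.0093, 0], "rotation": [0, 0, 0], "claw": 5}, {"dp": [0.0483, -0.01, 0], "rotation": [0, 0, 0], "claw": 5}]'

```text
time: 25.2
ee_pos: [0.4909, -0.0033, 0.0244]
tcp_rot: [-180.0, 0.1, -10.8]
contact_force: [-4.7, 3.4, 4.0]
grip_width: 0.0501
gripper_force: 3.3
```

```bash
python3 - <<'E'
from h import *
s=telemetry.observe();print(s['time'],s['ee_pos'],s['tcp_rot'],s['contact_force'])
n="wrist";f=optics.grab_frame(n);W=cloud(f);cv2.imwrite("pics/w7.png",f["pixels"][...,::-1])
fit(W,n,"tile_top",[.55,-.014],.030,.045,"top")
fit(W,n,"stop",[.67,-.02],.036,.045,"stop")
E
```

```text
25.2 [ 0.49090431 -0.00325082  0.0243904 ] [-1.79980163e+02  9.08989726e-02 -1.07875050e+01] [-4.74275708  3.39650914  4.02158464]
wrist top 72784 z 35.1 rect [555.3 -17.1] [111.  111.3] 79.18
```

View pics/w7.png

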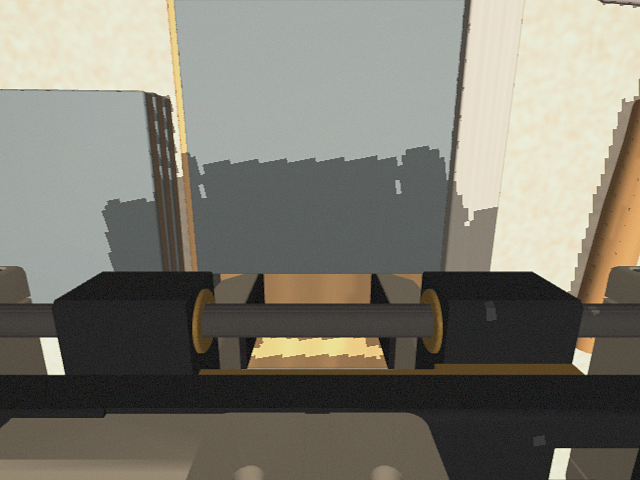

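The tile's left edge and the fence edge (column ~460) stay parallel, so it's tracking the fence. About 52 mm remain to the stop.

In the tool's units: 4.2 cm is 0.07, 4.1 cm is 0.0683.

play_rows --commands '[{"dp": [0.005, -0.001, 0], "rotation": [0, 0, 0], "claw": 5}, {"dp": [0.0117, -0.0023, 0], "rotation": [0, 0, 0], "claw": 5}, {"dp": [0.02, -0.0039, 0], "rotation": [0, 0, 0], "claw": 5}, {"dp": [0.03, -0.0058, 0], "rotation": [0, 0, 0], "claw": 5}, {"dp": [0.04, -0.0078, 0], "rotation": [0, 0, 0], "claw": 5}, {"dp": [0.05, -0.0097, 0], "rotation": [0, 0, 0], "claw": 5}, {"dp": [0.0583, -0.0113, 0], "rotation": [0, 0, 0], "claw": 5}, {"dp": [0.065, -0.0126, 0], "rotation": [0, 0, 0], "claw": 5}, {"dp": [0.0683, -0.0133, 0], "rotation": [0, 0, 0], "claw": 5}, {"dp": [0.07, -0.0136, 0], "rotation": [0, 0, 0], "claw": 5}]'

```text
time: 26.35
ee_pos: [0.533, -0.0114, 0.0244]
tcp_rot: [-180.0, 0.1, -10.8]
contact_force: [-5.3, 4.2, 4.4]
grip_width: 0.0502
gripper_force: 3.0
```

```bash
python3 - <<'E'
from h import *
s=telemetry.observe();print(s['time'],s['ee_pos'],s['tcp_rot'],s['contact_force'])
O=s['ee_pos']*[1,1,0];a=np.radians(-10.75);ex=np.array([np.cos(a),np.sin(a),0]);ey=np.array([-ex[1],ex[0],0])
for n in("scene","side"):
    f=optics.grab_frame(n);W=cloud(f);L=(W-O)@np.c_[ex,ey,[0,0,1]]*1000
    m=(abs(L[...,1])<30)&(L[...,0]>90)&(L[...,0]<170)
    q=L[m]
    b=q[(q[:,2]>30)&(q[:,2]<37.)]; st=q[(q[:,2]>38)&(q[:,0]>110)&(q[:,0]<165)]; bed=q[(q[:,2]<28)&(q[:,2]>20)&(q[:,0]<145)]
    print(n,"tile/mid x",np.round(np.percentile(b[:,0],[50,95,99]),1),"stop x",np.round(np.percentile(st[:,0],[1,5,50,98]),1),"bed",len(bed),np.round(np.percentile(bed[:,0],[5,95]),1) if len(bed) else "")
E
```

```text
26.35 [ 0.53296879 -0.01135009  0.02436288] [-1.79976012e+02  8.20902087e-02 -1.07846202e+01] [-5.27156863  4.2045938   4.35492354]
scene tile/mid x [112. 156. 157.] stop x [115.4 133.  145.1 157.1] bed 15 [119.8 123.6]
side tile/mid x [118.6 149.7 154.7] stop x [128.3 129.6 141.8 152.4] bed 23 [129.  132.9]
```

In the tool's units: 0.65 cm is 0.0108, 0.62 cm is 0.0103.

play_rows --commands '[{"dp": [0.0017, -0.0003, 0], "rotation": [0, 0, 0], "claw": 5}, {"dp": [0.0033, -0.0007, 0], "rotation": [0, 0, 0], "claw": 5}, {"dp": [0.005, -0.001, 0], "rotation": [0, 0, 0], "claw": 5}, {"dp": [0.0067, -0.0013, 0], "rotation": [0, 0, 0], "claw": 5}, {"dp": [0.008, -0.0016, 0], "rotation": [0, 0, 0], "claw": 5}, {"dp": [0.009, -0.0018, 0], "rotation": [0, 0, 0], "claw": 5}, {"dp": [0.0097, -0.0019, 0], "rotation": [0, 0, 0], "claw": 5}, {"dp": [0.0103, -0.002, 0], "rotation": [0, 0, 0], "claw": 5}, {"dp": [0.0108, -0.0021, 0], "rotation": [0, 0, 0], "claw": 5}, {"dp": [0.0108, -0.0021, 0], "rotation": [0, 0, 0], "claw": 5}]'

```text
time: 27.45
ee_pos: [0.5393, -0.0125, 0.0244]
tcp_rot: [-180.0, 0.1, -10.8]
contact_force: [-4.9, 3.5, 2.0]
grip_width: 0.0505
gripper_force: 2.8
```

In the tool's units: 0.15 cm is 0.0025, 0.12 cm is 0.002.

play_rows --commands '[{"dp": [0.0005, -0.0001, 0], "rotation": [0, 0, 0], "claw": 5}, {"dp": [0.001, -0.0002, 0], "rotation": [0, 0, 0], "claw": 5}, {"dp": [0.0015, -0.0003, 0], "rotation": [0, 0, 0], "claw": 5}, {"dp": [0.002, -0.0004, 0], "rotation": [0, 0, 0], "claw": 5}, {"dp": [0.0025, -0.0005, 0], "rotation": [0, 0, 0], "claw": 5}, {"dp": [0.0025, -0.0005, 0], "rotation": [0, 0, 0], "claw": 5}, {"dp": [0.0025, -0.0005, 0], "rotation": [0, 0, 0], "claw": 5}, {"dp": [0.0025, -0.0005, 0], "rotation": [0, 0, 0], "claw": 5}, {"dp": [0.0025, -0.0005, 0], "rotation": [0, 0, 0], "claw": 5}, {"dp": [0.0025, -0.0005, 0], "rotation": [0, 0, 0], "claw": 5}]'

```text
time: 28.45
ee_pos: [0.5408, -0.0128, 0.0244]
tcp_rot: [-180.0, 0.1, -10.8]
contact_force: [-4.9, 3.9, 3.7]
grip_width: 0.0501
gripper_force: 2.8
```

In the tool's units: 0.14 cm is 0.0023, 0.12 cm is 0.002.

play_rows --commands '[{"dp": [0.0005, -0.0001, 0], "rotation": [0, 0, 0], "claw": 5}, {"dp": [0.001, -0.0002, 0], "rotation": [0, 0, 0], "claw": 5}, {"dp": [0.0015, -0.0003, 0], "rotation": [0, 0, 0], "claw": 5}, {"dp": [0.002, -0.0004, 0], "rotation": [0, 0, 0], "claw": 5}, {"dp": [0.0023, -0.0005, 0], "rotation": [0, 0, 0], "claw": 5}, {"dp": [0.0023, -0.0005, 0], "rotation": [0, 0, 0], "claw": 5}, {"dp": [0.0023, -0.0005, 0], "rotation": [0, 0, 0], "claw": 5}, {"dp": [0.0023, -0.0005, 0], "rotation": [0, 0, 0], "claw": 5}, {"dp": [0.0023, -0.0005, 0], "rotation": [0, 0, 0], "claw": 5}, {"dp": [0.0023, -0.0005, 0], "rotation": [0, 0, 0], "claw": 5}]'

```text
time: 29.45
ee_pos: [0.5422, -0.0131, 0.0244]
tcp_rot: [-180.0, 0.1, -10.8]
contact_force: [-4.9, 4.3, 3.3]
grip_width: 0.0499
gripper_force: 2.8
```

In the tool's units: 0.12 cm is 0.002, 0.1 cm is 0.0017.

play_rows --commands '[{"dp": [0.0003, -0.0001, 0], "rotation": [0, 0, 0], "claw": 5}, {"dp": [0.0007, -0.0001, 0], "rotation": [0, 0, 0], "claw": 5}, {"dp": [0.001, -0.0002, 0], "rotation": [0, 0, 0], "claw": 5}, {"dp": [0.0013, -0.0003, 0], "rotation": [0, 0, 0], "claw": 5}, {"dp": [0.0017, -0.0003, 0], "rotation": [0, 0, 0], "claw": 5}, {"dp": [0.002, -0.0004, 0], "rotation": [0, 0, 0], "claw": 5}, {"dp": [0.002, -0.0004, 0], "rotation": [0, 0, 0], "claw": 5}, {"dp": [0.002, -0.0004, 0], "rotation": [0, 0, 0], "claw": 5}, {"dp": [0.002, -0.0004, 0], "rotation": [0, 0, 0], "claw": 5}, {"dp": [0.002, -0.0004, 0], "rotation": [0, 0, 0], "claw": 5}]'

```text
time: 30.45
ee_pos: [0.5423, -0.0131, 0.0243]
tcp_rot: [-180.0, 0.2, -10.8]
contact_force: [-8.3, 4.5, 5.9]
grip_width: 0.0499
gripper_force: 4.4
```

It stalled against the stop. I'll add a slight final press and then withdraw straight back along the fence.

In the tool's units: 0.08 cm is 0.0013, 0.06 cm is 0.001.

play_rows --commands '[{"dp": [0.0005, -0.0001, 0], "rotation": [0, 0, 0], "claw": 5}, {"dp": [0.001, -0.0002, 0], "rotation": [0, 0, 0], "claw": 5}, {"dp": [0.0013, -0.0003, 0], "rotation": [0, 0, 0], "claw": 5}, {"dp": [0.0013, -0.0003, 0], "rotation": [0, 0, 0], "claw": 5}, {"dp": [0.0013, -0.0003, 0], "rotation": [0, 0, 0], "claw": 5}, {"dp": [0.0013, -0.0003, 0], "rotation": [0, 0, 0], "claw": 5}, {"dp": [0.0013, -0.0003, 0], "rotation": [0, 0, 0], "claw": 5}, {"dp": [0.0013, -0.0003, 0], "rotation": [0, 0, 0], "claw": 5}, {"dp": [0.0013, -0.0003, 0], "rotation": [0, 0, 0], "claw": 5}, {"dp": [0.0013, -0.0003, 0], "rotation": [0, 0, 0], "claw": 5}]'

```text
time: 31.45
ee_pos: [0.5424, -0.0131, 0.0243]
tcp_rot: [-180.0, 0.3, -10.8]
contact_force: [-10.6, 4.6, 8.6]
grip_width: 0.0502
gripper_force: 5.6
```

In the tool's units: 11 cm is 0.1833, 8.5 cm is 0.1417.

play_rows --commands '[{"dp": [-0.0017, 0.0003, 0], "rotation": [0, 0, 0], "claw": 5}, {"dp": [-0.0033, 0.0006, 0], "rotation": [0, 0, 0], "claw": 5}, {"dp": [-0.0058, 0.0011, 0], "rotation": [0, 0, 0], "claw": 5}, {"dp": [-0.0117, 0.0022, 0], "rotation": [0, 0, 0], "claw": 5}, {"dp": [-0.0233, 0.0045, 0], "rotation": [0, 0, 0], "claw": 5}, {"dp": [-0.0367, 0.007, 0.0083], "rotation": [0, 0, 0], "claw": 5}, {"dp": [-0.0533, 0.01, 0.0417], "rotation": [0, 0, 0], "claw": 5}, {"dp": [-0.07, 0.0133, 0.0917], "rotation": [0, 0, 0], "claw": 5}, {"dp": [-0.0833, 0.0158, 0.1417], "rotation": [0, 0, 0], "claw": 5}, {"dp": [-0.0833, 0.0158, 0.1833], "rotation": [0, 0, 0], "claw": 5}]'

```text
time: 32.45
ee_pos: [0.4933, -0.0043, 0.1363]
tcp_rot: [180.0, -0.0, -10.8]
contact_force: [0.9, -0.6, -0.6]
grip_width: 0.0503
gripper_force: 0.0
```

```bash
python3 - <<'E'
from h import *
s=telemetry.observe();print(s['time'],s['ee_pos'],s['tcp_rot'],s['contact_force'])
n="wrist";f=optics.grab_frame(n);W=cloud(f);cv2.imwrite("pics/w8.png",f["pixels"][...,::-1])
fit(W,n,"tile_top",[.60,-.026],.030,.0375,"top")
fit(W,n,"stop",[.67,-.02],.0375,.045,"stop")
fit(W,n,"fence",[.57,-.085],.0375,.045,"fence")
fit(W,n,"tile_top",[.55,.115],.02,.032,"third")
E
```

```text
32.45 [ 0.49332965 -0.00428848  0.13633742] [ 1.79989334e+02 -2.59148874e-02 -1.07784687e+01] [ 0.91087417 -0.64439976 -0.56532677]
wrist top 24667 z 35.0 rect [602. -26.] [110.6  97.4] 79.17
wrist fence 7992 z 40.1 rect [542.5 -80.7] [ 20.5 190.2] 79.12
```

View pics/w8.png

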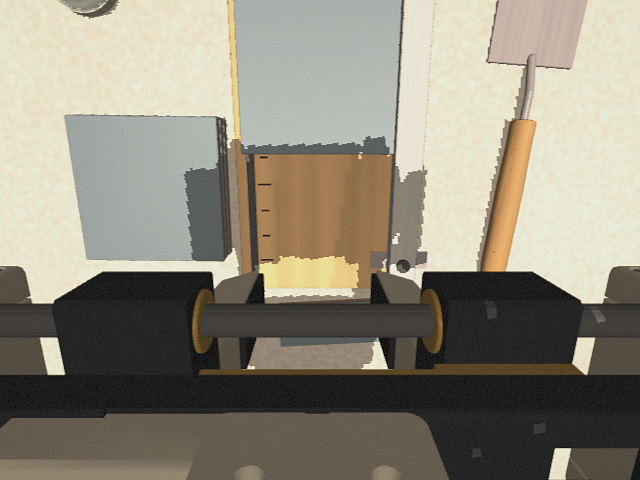

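The tile's right edge lies flush on the fence (column ~395, both at yaw −10.8°), and the stack is neat at left. It stalled at both the fence and the stop, and the gripper is clear.

```bash
python3 - <<'E'
from h import *
for n in("scene","side"):
    f=optics.grab_frame(n);W=cloud(f)
    fit(W,n,"tile_top",[.603,-.026],.030,.0375,"top");fit(W,n,"tile_top",[.55,.115],.02,.032,"third");fit(W,n,"stop",[.67,-.03],.0375,.045,"stop");fit(W,n,"spacer_jar",[.7,.12],.035,.06,"jar")
print(hand_in())
E
```

```text
scene top 957 z 35.1 rect [608.5 -24.9] [109.1 107.9] 80.23
scene jar 163 z 44.9 rect [704.8 121.4] [39.7 42.2] 22.4
side top 1315 z 33.6 rect [606.2 -26.1] [115.1 113.8] 79.7
side stop 147 z 38.5 rect [673.3 -30.7] [102.6  25.5] 78.26
side jar 245 z 43.5 rect [701.4 125.8] [41.9 45. ] 21.31
the job is handed in; nothing more can be done
None
```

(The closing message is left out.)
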